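# Slide the catch pan under the tipping cup and empty it

## Robot

A 6-joint arm with a two-finger parallel gripper is mounted at the origin on a cart in front of the work surface, level with it; the furniture and walls round the work are solid. World frame = base frame: x ahead of the robot, y to its left, z up, the work surface at z = 0. Lengths are in m, angles in rad, forces in N, time in s.
With the tool pointing down it reaches from about 0.375 to 0.9 m from the base axis. Payload 3.1 kg.
Tool frame: the origin (TCP) lies between the finger pads; the fingertips stand 22 mm ahead of it and the grasp point (between the pads) lies 3 mm ahead of it; z points along the fingers, y is the line along which they close (so a half turn about z gives the same grasp; the last joint's range is limited). The gripper opens to 87 mm and grips with 3 to 60 N. Pads are 19 mm wide; open, the fingers measure 117 mm over their backs; the gripper's body (75 mm by 190 mm) begins 51 mm behind the grasp point.
Start: joints at [1.131, 0.527, 1.433, -0, 1.181, -0.178], TCP at [0.161, 0.604, 0.245] pointing down, gripper open.
Joint ranges: [-3.08, 3.08], [-0.75, 2.2], [0.22, 2.44], [-1.43, 4.57], [0, 2.65], [-2.85, 2.85]. Speed limits (rad/s): [2.79, 2.79, 3.14, 3.14, 3.14, 3.14].

## Interface

Orientations are given as a unit quaternion [x, y, z, w].
In Python, from rig import robot gives the robot as it stands.
- The arm moves only by the tool move_arm, never from a script. Its argument "series" is text: rows parted by semicolons, each of 6 numbers parted by spaces: the shift along the tool's x, y, z in mm, then the turn, a rotation vector about the tool's x, y, z in degrees. In form: dx dy dz ax ay az; .... A call has 1 to 8 rows; each row is the pose to reach, as a shift and turn from the pose commanded when the call began, along the tool's axes at that moment; what a row does not reach only later rows make up. A row lasts 1/12 s, in which the tool goes at most 41.7 mm and 7.16 degrees, less where a joint would pass 70% of its speed; a pose out of reach is approached as far as the arm can. A call with a gripper value outside its range is refused whole. "jaw" is the opening, from 0 (shut) to 1 (fully open), set as the call begins (left out, the last holds). The fingers move at their own pace and stop on an object; "newtons" is the grip in N (left out, the last holds). Time passes only in rows, so rows that repeat a pose let the fingers close. It gives the time, the measured TCP pose, the force, the opening and the grip force at its end, in the units of the state.
- robot.get_obs(): the state, without advancing time (a new reading comes with each control period).
- robot.camera(name): name is "side" or "top" or "wrist"; returns a dict with "img" (420x560x3 uint8, red, green, blue), "mtx" (3x3 intrinsics, pixels), "distortion" ([k1, k2, p1, p2, k3] as OpenCV has them; the pictures are not rectified), "world_to_cam" (4x4, takes a point from world to camera coordinates). Camera axes: x right, y down, z forward; pixel columns grow to the right and rows downward; lengths in m; the calibration is good to about 2 mm. A picture is of the moment at which its call begins. There is no depth.
- robot.hand_in(): hands the job in; it is judged then, once.
Trained networks look in a picture, given as the dict that the camera call returned (one of the last four; its "shot" number tells which), for a name from the list of things; names that differ only in an ending like _2 or _b are one class to them, and where a whole thing is asked for, a point or a joint stands for the part that bears it (a point fixed in the world has none). Each returns a list of dicts, best first, with "p" (0 to 1); they miss things now and then, are a little off and sometimes report something else, mostly with a low value. They report only what shows in the picture. A call takes as long as a camera call. They do not tell look-alikes from the thing itself.
- robot.search_frame(picture, thing): "xyz" ([x, y, z] in m, in world coordinates, good to about 4 mm: the middle of the surface that is visible of it).
- robot.tip_of(picture, thing): "xyz" ([x, y, z] in m, in world coordinates, good to about 4 mm: a listed point, or the origin of a listed thing).
The state is a dict: "time": time; "q": joint angles; "joint_velocities": joint speeds; "joint_torque": joint torques, N m; "position": TCP position; "tool_rot": TCP orientation; "ft_force": force on the tool from outside, world axes, zero at the start; "moment": the same for the moment, N m; "grip_width": finger opening in m; "grip_force": force on a finger pad.
Only numpy, scipy, OpenCV 4.12 (cv2) and the standard library are available. Lean on these libraries where they do the work, as an engineer would, in place of code of your own. Each camera call takes 0.05 s, during which the arm holds its last target. There are 200 camera calls.

## Task

Slide the tin out of the way onto the small empty ring, then slide the pan onto the ring under the hinged cup, both centred on their rings and without lifting or tipping either off the plate. Then tip the cup by its lever so that all four brass slugs drop into the pan, and swing the cup back fully upright, leaving the pan on its ring; do not disturb the spray can, the oil can or the screw jar.

Things in the scene. Friction and masses are not known exactly. Their poses are not given: they have to be found in the camera images.
- station: Fixed steel plate with the cup stand, one rigid piece, turned a little each run. Origin on the bench under the cup's hinge; +x away from the robot, +y left. In its axes, mm: plate x -240 to 120, y -250 to 250, 22 thick, top at z 22. Cup hinge axis along y at x 0, z 161, in a grey fork (arms at y +-56, 8 thick, x -12 to 94, z 149 to 173) on a rear column at x 90.
- stud_left (a point): Foot (on the plate) of the left of two fixed upright guide studs, 12 mm thick with a 22 mm washer, 28 mm tall above the plate, flanking the way to the ring under the cup; at station x -50, y +88 mm.
- stud_right (a point): Foot of the right guide stud, alike, at station x -50, y -88 mm.
- cup_ring (a point): Centre of the dark circle (104 mm across, drawn, flat) on the plate in front of and under the cup, at station x -40, y 0, z 22 mm: the catching position. A tipped cup drops its load around this point.
- large_ring: Large drawn circle (104 mm across, flat) on the plate, where the pan stands at the start; origin at its centre. It is on the left or the right half of the plate, at about station x -140, y +160 or -160.
- small_ring: Small drawn circle (80 mm across, flat), the empty parking place for the tin, on the other half of the plate; origin at its centre.
- pan: Open, empty round dark steel pan with flaring wall, loose, 0.35 to 0.7 kg: 130 mm across the rim, 96 mm across the flat bottom, 38 mm high, wall and floor 4 mm. Origin at the centre of its underside, z up. Stands near the large ring.
- tin_center (a point): Centre (25 mm above its underside) of the closed putty tin, a plain cylinder 72 mm across and 50 mm high, 0.2 to 0.4 kg, loose, standing on the plate in the middle, in the way to the ring under the cup.
- cup (a joint): Tilt of the hinged aluminium cup (rim 88 mm across, 75 mm deep; bottom 25 mm below the hinge axis, rim 50 above), rad: 0 = upright, at its stop; grows as it tips towards the robot (station -x) to the stop at 2.3. Stiff hinge, about 0.12 N m: it stays where left. The slugs slide out between about 1.5 and 2.2 rad.
- lever_grip (a point): Point on the cup's black round lever bar (16 mm thick, 58 long, parallel to the hinge axis, station y -68 to -126, this point on its axis at y -100), right of the fork, 85 mm from the hinge axis. Cup upright: the lever leans 62 degrees back from vertical, away from the robot; tipping swings it up and over towards the robot, to 70 degrees forward at 2.3 rad. Free space round it.
- slug0_center (a point): Middle of loose brass slug 1 of 4: a shouldered turned part, 20 mm across, 16 mm long, 20 g. All four start in the cup.
- slug1_center (a point): Middle of loose brass slug 2 of 4: a shouldered turned part, 20 mm across, 16 mm long, 20 g. All four start in the cup.
- slug2_center (a point): Middle of loose brass slug 3 of 4: a shouldered turned part, 20 mm across, 16 mm long, 20 g. All four start in the cup.
- slug3_center (a point): Middle of loose brass slug 4 of 4: a shouldered turned part, 20 mm across, 16 mm long, 20 g. All four start in the cup.
- spray_can: Bystander: spray can, 64 mm across, 184 mm high, standing on one rear side of the plate; origin at its underside. Leave alone.
- oil_can: Bystander: oil can with a thin spout, 66 x 55 mm, 216 mm high, standing on the other rear side of the plate; origin at its underside. Leave alone.
- screw_jar: Bystander: glass jar of screws, 62 mm across, 81 mm high, on the bench right of the plate; origin at its underside. Leave alone.
Not all that is in view belongs to the job. Leave any blue or purple look-alike of the part that bears tin_center alone.

How it is judged:
By the outcome, as a careful person would: the job done as asked, in the order asked, and still so for the second after the job is handed in, with the robot touching nothing.
It also fails if it takes over 72 s, if anything falls off the work surface, if the arm or the gripper's body presses on something with over 40 N, if the wrist force passes 120 N, or if a joint passes its speed limit or range.

## Working session

There is one attempt and no reset: what is moved stays moved. The work goes in short steps, Python scripts to look and compute and a tool call to move; the robot and the scene stay as the last step left them, time stands still between calls to the robot, and variables do not carry over. Pictures are saved under pics/ and viewed, at most 10 in all, crops included, and the job is handed in when it is done.

Besides the shell and the picture viewer there is one more tool, called as a command line: name --argument value ..., lists and objects as JSON in quotes. move_arm: Moves the arm, as the interface text tells. Its arguments: {"type":"object","properties":{"series":{"type":"string"},"jaw":{"type":"number"},"newtons":{"type":"number"}},"required":["series"]}

```bash
mkdir -p pics; ls; cat > h.py <<'E'
from rig import robot
import numpy as np, cv2
from scipy.spatial.transform import Rotation as R
def det(names,cams=("side","top"),f="tip_of",k=2):
    out={}
    for c in cams:
        p=robot.camera(c)
        for n in names:
            try: r=getattr(robot,f)(p,n)
            except Exception as e: r=[]; print(n,e)
            out[c,n]=r
            print(c,n,[(np.round(np.array(d["xyz"])*1000).astype(int).tolist(),round(d["p"],2)) for d in r[:k]])
    return out
def save(c,name):
    p=robot.camera(c); cv2.imwrite("pics/"+name,p["img"][:,:,::-1]); return p
E
python3 - <<'E'
from h import *
save("top","t0.png");save("side","s0.png")
det(["station","stud_left","stud_right","cup_ring","large_ring","small_ring","pan","tin_center","lever_grip","spray_can","oil_can","screw_jar"],k=3)
o=robot.get_obs();print(o["position"],o["tool_rot"],o["time"])
print(R.from_quat(o["tool_rot"]).as_matrix().round(3))
E
```

```text
pics
side station [([594, -66, 2], 0.85), ([540, 18, 19], 0.56)]
side stud_left [([543, 19, 20], 0.92), ([461, -230, 26], 0.62)]
side stud_right [([543, -152, 26], 0.83)]
side cup_ring [([553, -64, 23], 0.94)]
side large_ring [([554, -62, 24], 0.74), ([457, -230, 21], 0.53)]
side small_ring [([454, 104, 20], 0.75)]
side pan [([460, -227, 26], 0.67)]
side tin_center [([446, -62, 49], 0.89), ([285, 227, 31], 0.85), ([406, 262, 26], 0.68)]
side lever_grip []
side spray_can [([638, 143, 23], 0.95)]
side oil_can [([642, -267, 20], 0.9)]
side screw_jar [([505, -391, 0], 0.55)]
top station [([596, -59, -2], 0.97), ([556, -62, 20], 0.73)]
top stud_left [([544, 20, 25], 0.76)]
top stud_right [([543, -151, 20], 0.62), ([668, -164, 200], 0.47), ([507, -394, 2], 0.21)]
top cup_ring [([556, -65, 19], 0.56), ([581, -60, 145], 0.53)]
top large_ring [([584, -62, 145], 0.58)]
top small_ring [([450, 99, 21], 0.93)]
top pan [([602, -60, 148], 0.74), ([462, -224, 19], 0.67), ([445, -67, 45], 0.24)]
top tin_center [([666, 260, 22], 0.93), ([405, 264, 26], 0.87), ([446, -64, 44], 0.83)]
top lever_grip [([668, -164, 195], 0.93)]
top spray_can [([643, 141, 17], 0.93)]
top oil_can [([647, -267, 27], 0.81), ([556, -67, 21], 0.47)]
top screw_jar [([505, -395, 2], 0.71)]
[0.16112942 0.60384439 0.24455607] [ 1.30032167e-01  9.91509776e-01 -5.32206265e-06  6.28680644e-06] 1.4
[[-0.966  0.258  0.   ]
 [ 0.258  0.966 -0.   ]
 [-0.    -0.    -1.   ]]
```

View pics/t0.png

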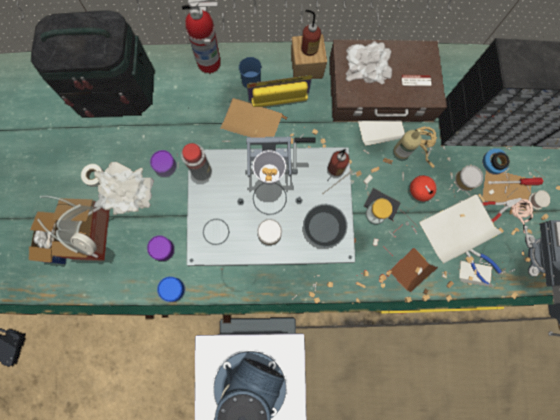

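View pics/s0.png

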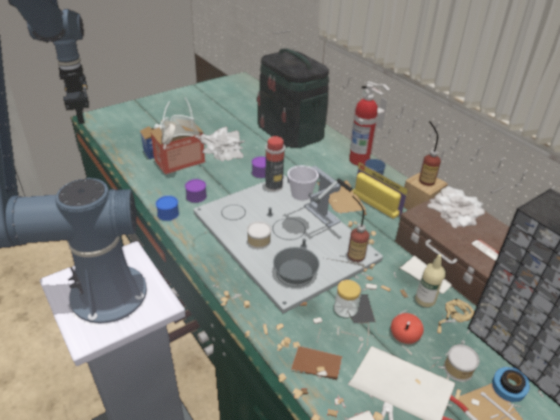

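The top view shows the plate with the tin at (269,232), the pan at (324,227), the small ring at (216,231) and the cup at (268,170). The lever is to the right of and behind the cup. The side view agrees, and the round blue and purple tins are decoys off the plate. Next I go above the tin.

```bash
cat >> h.py <<'E'
def go(*wps):
    "wps: (x,y,z mm, yaw deg of tool y from world +y) -> move rows (tool down)"
    o=robot.get_obs(); M=R.from_quat(o["tool_rot"]); p=np.array(o["position"])*1000
    print("t",round(o["time"],2),"at",p.round(1),"F",np.round(o["ft_force"],1),"w",round(o["grip_width"]*1000,1))
    for x,y,z,a in wps:
        T=R.from_euler("z",a,degrees=True)*R.from_matrix([[-1,0,0],[0,1,0],[0,0,-1]])
        d=M.inv().apply(np.array([x,y,z])-p); w=(M.inv()*T).as_rotvec(degrees=True)
        print("%.1f %.1f %.1f %.1f %.1f %.1f"%(*d,*w))
E
python3 -c "
from h import *
go((446,-63,220,0))"
```

```text
t 1.4 at [161.1 603.8 244.6] F [ 0.3 -0.2  0.6] w 87.1
-447.2 -570.8 24.6 -0.0 0.0 -14.9
```

move_arm --series "-447 -571 25 0 0 -15;-447 -571 25 0 0 -15;-447 -571 25 0 0 -15;-447 -571 25 0 0 -15;-447 -571 25 0 0 -15;-447 -571 25 0 0 -15;-447 -571 25 0 0 -15;-447 -571 25 0 0 -15" --jaw 1

```text
time: 2.07
position: [0.2923, 0.2959, 0.2333]
tool_rot: [-0.001, 1.0, 0.0, 0.001]
ft_force: [1.5, 0.3, -0.3]
grip_width: 0.0869
grip_force: 0.0
```

```bash
python3 -c "
from h import *
go((446,-63,220,0))"
```

```text
t 2.07 at [292.3 295.9 233.3] F [ 1.5  0.3 -0.3] w 86.9
-153.0 -359.2 13.3 0.0 0.1 0.1
```

move_arm --series "-153 -359 13 0 0 0;-153 -359 13 0 0 0;-153 -359 13 0 0 0;-153 -359 13 0 0 0;-153 -359 13 0 0 0;-153 -359 13 0 0 0;-153 -359 13 0 0 0;-153 -359 13 0 0 0"

```text
time: 2.73
position: [0.4234, -0.011, 0.2222]
tool_rot: [-0.0, 1.0, -0.0, 0.0]
ft_force: [0.3, 1.0, 0.6]
grip_width: 0.0866
grip_force: 0.0
```

```bash
python3 -c "
from h import *
save('wrist','w1.png')
det(['tin_center','small_ring','cup_ring','large_ring','pan','stud_left','stud_right'],cams=('wrist','top'))
go((446,-63,220,0))"
```

```text
wrist tin_center [([446, -67, 47], 0.83)]
wrist small_ring [([454, 98, 22], 0.75)]
wrist cup_ring [([554, -60, 20], 0.64)]
wrist large_ring []
wrist pan [([464, -223, 21], 0.73)]
wrist stud_left [([542, 24, 20], 0.76), ([464, -220, 21], 0.42)]
wrist stud_right [([545, -154, 21], 0.9)]
top tin_center [([668, 263, 23], 0.93), ([406, 264, 26], 0.92)]
top small_ring []
top cup_ring [([557, -62, 20], 0.88)]
top large_ring [([505, -392, 4], 0.54)]
top pan [([460, -223, 22], 0.57)]
top stud_left []
top stud_right [([640, 143, 20], 0.73), ([543, -153, 20], 0.55)]
t 3.58 at [422.8  -8.6 222. ] F [-0.2  1.4 -0.1] w 87.2
-23.1 -54.5 2.0 -0.0 0.0 0.1
```

View pics/w1.png

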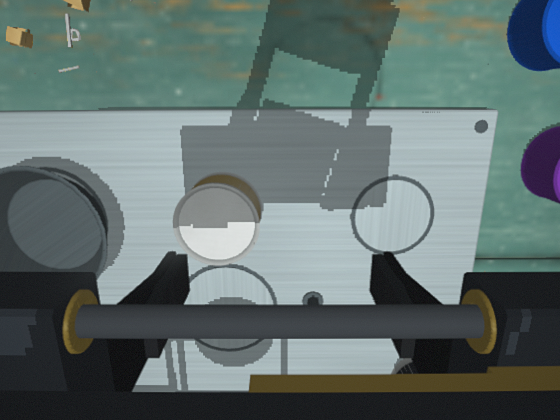

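The wrist view shows the small ring at (392,215), the tin top at about (216,222), the cup ring's left and right edges at about x=174 and 277, and the plate's front edge along row 110. I unproject these and grasp the tin.

```bash
cat >> h.py <<'E'
def unproj(p,pts,z):
    u=cv2.undistortPoints(np.array(pts,float).reshape(-1,1,2),p["mtx"],np.array(p["distortion"]))[:,0]
    W=np.linalg.inv(p["world_to_cam"]); d=np.c_[u,np.ones(len(u))]@W[:3,:3].T; c=W[:3,3]
    return ((c+d*((z-c[2])/d[:,2])[:,None])*1000).round(1)
def circ(P):
    A=np.c_[2*P[:,:2],np.ones(len(P))]; s=np.linalg.lstsq(A,(P[:,:2]**2).sum(1),rcond=None)[0]
    return s[:2].round(1), round(float(np.sqrt(s[2]+s[:2]@s[:2])),1)
E
python3 -c "
from h import *
p=robot.camera('wrist')
print('ring',circ(unproj(p,[[351,215],[434,214],[393,177],[391,253]],.022)))
print('tin',circ(unproj(p,[[174,222],[259,222],[216,261]],.072)))
print('cup',circ(unproj(p,[[174,300],[277,299],[195,274],[222,265],[255,274]],.022)))
print('edge',unproj(p,[[2,112],[497,110]],.022))
go((446,-66,220,0),(446,-66,55,0))"
```

```text
ring (array([450.6,  99.8]), 39.1)
tin (array([439.9, -60.1]), 34.9)
cup (array([558.6, -63.2]), 55.7)
edge [[ 354.1 -255.7   22. ]
 [ 351.5  183.8   22. ]]
t 3.63 at [422.8  -8.7 222. ] F [-0.1  0.3  0.1] w 87.1
-23.1 -57.4 2.0 -0.0 0.0 0.1
-23.1 -57.4 167.0 -0.0 0.0 0.1
```

move_arm --series "-21 -54 40 0 0 0;-21 -54 80 0 0 0;-21 -54 80 0 0 0"

```text
time: 3.88
position: [0.4448, -0.0646, 0.14]
tool_rot: [0.0, 1.0, -0.0, 0.0]
ft_force: [-1.2, 0.7, -0.1]
grip_width: 0.0869
grip_force: 0.0
```

```bash
python3 -c "
from h import *
p=save('wrist','w2.png')
det(['tin_center'],cams=('wrist',))
go((444,-63,53,0))"
```

```text
wrist tin_center [([446, -64, 47], 0.9)]
t 4.03 at [443.  -62.9 140.9] F [-1.1 -0.3  0.6] w 87.0
-1.3 -0.3 87.9 0.1 -0.2 -0.0
```

View pics/w2.png

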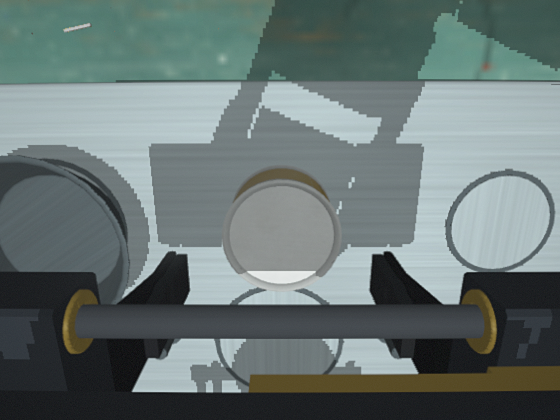

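The tin top is at (281,235), midway between the fingers. Lowering and gripping.

move_arm --series "-2 0 40 0 0 0;-2 0 75 0 0 0;-2 0 88 0 0 0;-2 0 88 0 0 0"

```text
time: 4.37
position: [0.4448, -0.0618, 0.0529]
tool_rot: [-0.001, 1.0, 0.001, -0.002]
ft_force: [-0.3, -0.4, 1.0]
grip_width: 0.0869
grip_force: 0.0
```

move_arm --series "0 0 0 0 0 0;0 0 0 0 0 0;0 0 0 0 0 0;0 0 0 0 0 0;0 0 0 0 0 0" --jaw 0.7 --newtons 10

```text
time: 4.78
position: [0.4469, -0.0631, 0.0556]
tool_rot: [-0.001, 1.0, -0.001, 0.002]
ft_force: [0.1, 0.7, 8.7]
grip_width: 0.071
grip_force: 10.0
```

```bash
python3 -c "
from h import *
p=robot.camera('side');det(['tin_center'],cams=('side',))
go((452,100,53,0))"
```

```text
side tin_center [([404, 266, 23], 0.86), ([444, -62, 47], 0.73)]
t 4.93 at [446.9 -63.1  55.6] F [0.4 0.4 7.7] w 70.9
-5.2 163.1 2.4 -0.1 0.2 0.1
```

move_arm --series "0 0 0 0 0 0;0 0 0 0 0 0;0 0 -6 0 0 0;0 0 -8 0 0 0;0 0 -8 0 0 0" --jaw 1

```text
time: 5.35
position: [0.4461, -0.0629, 0.0626]
tool_rot: [-0.001, 1.0, -0.0, 0.001]
ft_force: [-0.1, -0.1, 0.8]
grip_width: 0.0859
grip_force: 0.0
```

move_arm --series "0 0 0 0 0 0;0 0 0 0 0 0;0 0 0 0 0 0;0 0 0 0 0 0;0 0 0 0 0 0" --jaw 0.7 --newtons 8

```text
time: 5.77
position: [0.4457, -0.0628, 0.0618]
tool_rot: [-0.001, 1.0, 0.0, -0.0]
ft_force: [-0.1, -0.5, -0.4]
grip_width: 0.0707
grip_force: 8.0
```

```bash
python3 -c "
from h import *
go((452,100,61,0)); p=robot.camera('side'); im=p['img'][180:300,180:350]; cv2.imwrite('pics/s3.png',cv2.resize(im,None,fx=4,fy=4)[:,:,::-1])"
```

```text
t 5.77 at [445.7 -62.8  61.8] F [-0.1 -0.5 -0.4] w 70.7
-6.4 162.8 0.8 0.0 -0.0 0.1
```

View pics/s3.png

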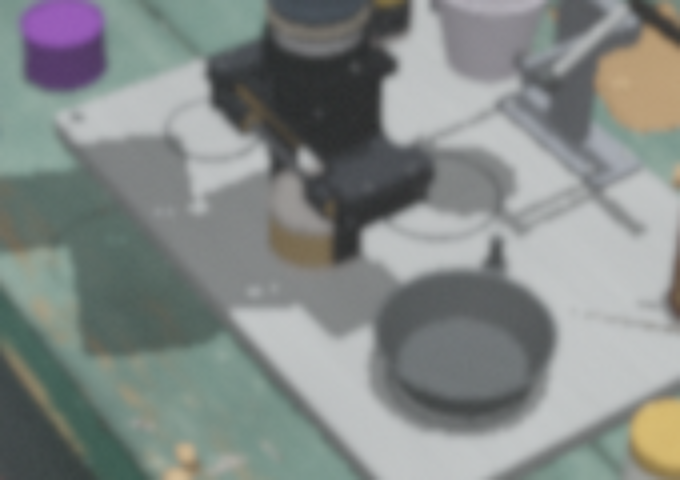

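The tin is gripped upright in the jaws and the force is clean, so I slide it to the small ring.

move_arm --series "0 12 0 0 0 0;-1 36 0 0 0 0;-2 62 0 0 0 0;-3 88 0 0 0 0;-4 114 0 0 0 0;-5 140 0 0 0 0;-6 157 0 0 0 0;-6 163 0 0 0 0"

```text
time: 6.48
position: [0.4514, 0.1021, 0.0619]
tool_rot: [-0.002, 1.0, -0.0, -0.0]
ft_force: [0.3, -2.8, 1.6]
grip_width: 0.0713
grip_force: 8.0
```

move_arm --series "0 0 0 0 0 0;0 0 0 0 0 0"

```text
time: 6.65
position: [0.4515, 0.1003, 0.0619]
tool_rot: [-0.001, 1.0, 0.0, -0.0]
ft_force: [-0.2, 1.9, -0.3]
grip_width: 0.0711
grip_force: 8.0
```

move_arm --series "0 0 0 0 0 0;0 0 0 0 0 0;0 0 -40 0 0 0;0 0 -80 0 0 0;0 0 -110 0 0 0;0 0 -110 0 0 0" --jaw 1

```text
time: 7.15
position: [0.4553, 0.0992, 0.1767]
tool_rot: [0.0, 1.0, -0.0, 0.005]
ft_force: [0.6, 0.7, -0.0]
grip_width: 0.0866
grip_force: 0.0
```

```bash
python3 -c "
from h import *
p=save('wrist','w4.png')
print('f',robot.get_obs()['position'])
det(['tin_center','small_ring'],cams=('wrist','side','top'))
go((452,100,61,0))"
```

```text
f [0.45397663 0.09919076 0.17474973]
wrist tin_center [([451, 101, 49], 0.94), ([406, 261, 23], 0.55)]
wrist small_ring [([453, 96, 46], 0.45)]
side tin_center [([287, 229, 28], 0.83), ([405, 265, 26], 0.68)]
side small_ring []
top tin_center [([669, 261, 26], 0.95), ([452, 99, 43], 0.68)]
top small_ring [([451, 98, 17], 0.53)]
t 7.65 at [451.2 100.2 171.1] F [-0.7 -0.  -0.4] w 86.8
-1.0 -0.2 110.1 -0.0 -0.1 0.1
```

View pics/w4.png

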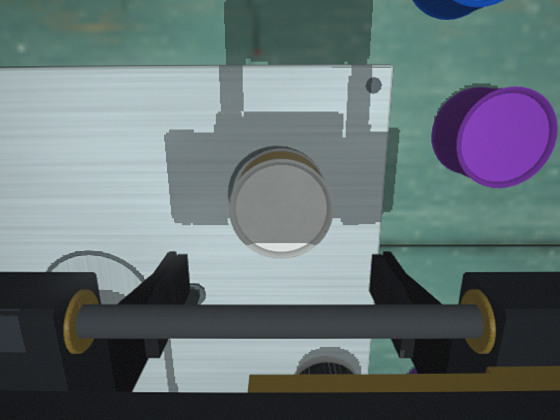

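The tin sits on the ring, centre about (280,200), with the ring's back arc showing around it. Next I go to the right of the pan with the closing axis along world x.

```bash
python3 -c "
from h import *
go((462,-312,180,-90))
det(['pan'],cams=('side','top'))"
```

```text
t 7.65 at [451.2 100.2 171.1] F [-0.7 -0.  -0.4] w 86.8
-10.4 -412.2 -8.9 -0.1 -0.1 90.1
side pan [([462, -231, 24], 0.79)]
top pan [([462, -222, 22], 0.78)]
```

move_arm --series "-10 -412 -9 0 0 90;-10 -412 -9 0 0 90;-10 -412 -9 0 0 90;-10 -412 -9 0 0 90;-10 -412 -9 0 0 90;-10 -412 -9 0 0 90;-10 -412 -9 0 0 90;-10 -412 -9 0 0 90"

```text
time: 8.52
position: [0.4597, -0.235, 0.1793]
tool_rot: [0.482, 0.876, 0.0, -0.0]
ft_force: [0.5, 1.1, -0.3]
grip_width: 0.0868
grip_force: 0.0
```

```bash
python3 -c "
from h import *
go((462,-312,180,-90))"
```

```text
t 8.52 at [ 459.7 -235.   179.3] F [ 0.5  1.1 -0.3] w 86.8
-66.3 -39.3 -0.7 0.0 -0.0 32.4
```

move_arm --series "-66 -39 -1 0 0 32;-66 -39 -1 0 0 32;-66 -39 -1 0 0 32;-66 -39 -1 0 0 32;-66 -39 -1 0 0 32;-66 -39 -1 0 0 32"

```text
time: 9.02
position: [0.4628, -0.3098, 0.18]
tool_rot: [0.703, 0.711, 0.0, -0.0]
ft_force: [0.3, -0.3, -0.5]
grip_width: 0.087
grip_force: 0.0
```

```bash
python3 -c "
from h import *
p=save('wrist','w5.png')
det(['pan','large_ring'],cams=('wrist','top'))
go((462,-312,60,-90))"
```

```text
wrist pan [([464, -223, 22], 0.97)]
wrist large_ring []
top pan []
top large_ring []
t 9.37 at [ 463.1 -309.3  180.3] F [ 0.1 -0.8 -0.1] w 87.2
-2.7 -1.1 120.3 0.0 0.0 0.8
```

View pics/w5.png

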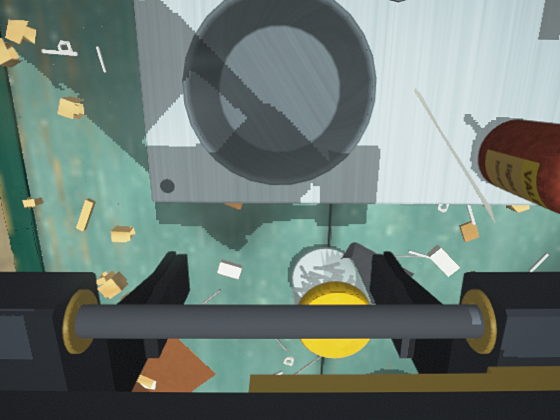

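The pan is centred at column 279, aligned with the jaws, and the jar at (330,310) is clear. I lower and push +y, which is tool −x.

move_arm --series "0 0 40 0 0 0.8;0 0 80 0 0 0.8;0 0 115 0 0 0.8;0 0 120 0 0 0.8;0 0 120 0 0 0.8"

```text
time: 9.78
position: [0.4618, -0.3082, 0.0583]
tool_rot: [0.707, 0.707, 0.0, -0.003]
ft_force: [0.9, 0.1, 0.5]
grip_width: 0.0871
grip_force: 0.0
```

```bash
python3 -c "
from h import *
go((463,-282,60,-90),(463,-200,60,-90),(463,-122,60,-90))"
```

```text
t 9.78 at [ 461.8 -308.2   58.3] F [0.9 0.1 0.5] w 87.1
26.2 1.2 -1.6 -0.2 -0.2 -0.0
108.2 1.2 -1.3 -0.2 -0.2 -0.0
186.2 1.1 -1.0 -0.2 -0.2 -0.0
```

move_arm --series "10 0 0 0 0 0;18 0 0 0 0 0;24 0 0 0 0 0;30 0 0 0 0 0;38 0 0 0 0 0;50 0 0 0 0 0;62 0 0 0 0 0;74 0 0 0 0 0"

```text
time: 10.45
position: [0.4653, -0.2374, 0.0622]
tool_rot: [0.707, 0.707, -0.0, 0.004]
ft_force: [0.2, -5.1, 2.3]
grip_width: 0.0872
grip_force: 2.5
```

move_arm --series "14 0 0 0 0 0;28 0 0 0 0 0;42 0 0 0 0 0;56 0 0 0 0 0;70 0 0 0 0 0;82 0 0 0 0 0;90 0 0 0 0 0;96 0 0 0 0 0"

```text
time: 11.12
position: [0.4651, -0.1403, 0.0618]
tool_rot: [0.707, 0.707, 0.0, 0.003]
ft_force: [0.3, -7.8, 5.1]
grip_width: 0.0866
grip_force: 3.5
```

```bash
python3 -c "
from h import *
det(['pan'],cams=('wrist','top','side'))
go((463,-122,60,-90))"
```

```text
wrist pan [([466, -83, 23], 0.7)]
top pan [([468, -80, 22], 0.64)]
side pan [([464, -84, 26], 0.59)]
t 11.42 at [ 463.9 -139.8   60.6] F [ 2.3 -1.7  0.1] w 87.2
17.8 -0.9 0.5 0.1 0.0 -0.1
```

move_arm --series "5 0 0 0 0 0;10 0 0 0 0 0;15 0 0 0 0 0;18 0 0 0 0 0;18 0 0 0 0 0"

```text
time: 11.83
position: [0.4633, -0.1219, 0.0604]
tool_rot: [0.707, 0.707, -0.0, 0.0]
ft_force: [1.4, -3.6, 2.0]
grip_width: 0.0873
grip_force: 2.5
```

move_arm --series "-10 0 0 0 0 0;-25 0 0 0 0 0;-25 0 -40 0 0 0;-25 0 -80 0 0 0;-25 0 -110 0 0 0;-25 0 -110 0 0 0"

```text
time: 12.33
position: [0.4646, -0.1477, 0.1742]
tool_rot: [0.708, 0.707, 0.001, 0.003]
ft_force: [0.8, 0.7, 1.3]
grip_width: 0.087
grip_force: 0.0
```

```bash
python3 -c "
from h import *
det(['pan','cup_ring','stud_right','stud_left'],cams=('wrist','top','side'))
go((395,-64,170,0))"
```

```text
wrist pan [([467, -63, 22], 0.84)]
wrist cup_ring [([552, -64, 18], 0.68)]
wrist stud_right []
wrist stud_left []
top pan [([643, 144, 20], 0.74)]
top cup_ring [([557, -65, 21], 0.9), ([594, -63, 160], 0.29)]
top stud_right []
top stud_left [([540, 24, 25], 0.8), ([649, -265, 25], 0.22)]
side pan [([465, -72, 26], 0.58)]
side cup_ring [([556, -64, 23], 0.69)]
side stud_right [([543, -153, 27], 0.6)]
side stud_left [([542, 19, 22], 0.81)]
t 13.08 at [ 463.1 -146.5  170.1] F [-0.4  0.7  0.2] w 87.1
82.4 -68.2 0.1 -0.0 -0.0 -90.0
```

move_arm --series "82 -75 0 0 0 -90;82 -75 0 0 0 -90;82 -75 0 0 0 -90;82 -75 0 0 0 -90;82 -75 0 0 0 -90;82 -75 0 0 0 -90;82 -75 0 0 0 -90;82 -75 0 0 0 -90"

```text
time: 13.75
position: [0.3883, -0.0644, 0.1704]
tool_rot: [0.279, 0.96, -0.0, 0.0]
ft_force: [0.4, 0.8, 0.4]
grip_width: 0.0869
grip_force: 0.0
```

move_arm --series "0 0 0 0 0 -33;0 0 0 0 0 -33;0 0 0 0 0 -33;0 0 0 0 0 -33;0 0 0 0 0 -33;0 0 0 0 0 -33"

```text
time: 14.25
position: [0.3883, -0.0645, 0.1704]
tool_rot: [-0.003, 1.0, -0.0, 0.0]
ft_force: [0.7, 0.1, 1.1]
grip_width: 0.0873
grip_force: 0.0
```

```bash
python3 -c "
from h import *
det(['pan','cup_ring','stud_right','stud_left'],cams=('wrist',))
save('wrist','w6.png')
go((388,-64,60,0))"
```

```text
wrist pan [([462, -60, 22], 0.87)]
wrist cup_ring []
wrist stud_right [([546, -150, 23], 0.64)]
wrist stud_left [([544, 23, 18], 0.76)]
t 14.55 at [388.2 -64.5 170.3] F [ 0.  -1.2  1. ] w 87.0
0.2 0.5 110.3 -0.0 0.0 0.2
```

View pics/w6.png

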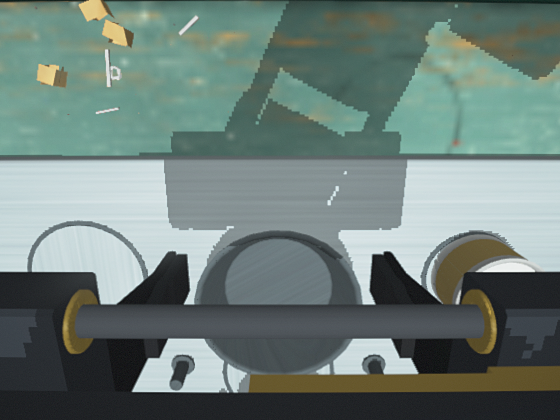

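The pan at column 278 lines up with the studs at 183 and 373. I lower and push +x, which is tool −x.

move_arm --series "0 0 40 0 0 0;0 0 80 0 0 0;0 0 108 0 0 0;0 0 110 0 0 0;-6 0 110 0 0 0;-12 0 110 0 0 0;-18 0 110 0 0 0;-24 0 110 0 0 0"

```text
time: 15.22
position: [0.4123, -0.0642, 0.0618]
tool_rot: [-0.002, 1.0, -0.0, 0.0]
ft_force: [-4.0, -0.3, -0.5]
grip_width: 0.0872
grip_force: 1.9
```

move_arm --series "-10 0 0 0 0 0;-20 0 0 0 0 0;-30 0 0 0 0 0;-40 0 0 0 0 0;-50 0 0 0 0 0;-58 0 0 0 0 0;-62 0 0 0 0 0;-62 0 0 0 0 0"

```text
time: 15.88
position: [0.4748, -0.0639, 0.0612]
tool_rot: [-0.003, 1.0, -0.0, 0.0]
ft_force: [-3.2, 0.5, 3.4]
grip_width: 0.0871
grip_force: 1.7
```

```bash
python3 -c "
from h import *
det(['pan','cup_ring'],cams=('wrist','top','side'))
go((497.5,-64,60,0))"
```

```text
wrist pan [([530, -61, 22], 0.62)]
wrist cup_ring []
top pan []
top cup_ring []
side pan [([533, -64, 27], 0.74), ([456, -228, 22], 0.17)]
side cup_ring [([553, -66, 26], 0.78), ([595, -69, 4], 0.75)]
t 16.33 at [474.5 -64.2  60.3] F [-0.9  0.6  1. ] w 87.3
-23.0 0.1 0.3 -0.0 0.0 0.2
```

move_arm --series "-5 0 0 0 0 0;-10 0 0 0 0 0;-15 0 0 0 0 0;-19 0 0 0 0 0;-22 0 0 0 0 0;-22 0 0 0 0 0"

```text
time: 16.83
position: [0.4938, -0.0634, 0.06]
tool_rot: [-0.002, 1.0, 0.001, -0.003]
ft_force: [-5.8, 1.5, 4.3]
grip_width: 0.0868
grip_force: 3.9
```

move_arm --series "15 0 0 0 0 0;40 0 0 0 0 0;80 0 0 0 0 0;80 0 -40 0 0 0;80 0 -80 0 0 0;80 0 -120 0 0 0;80 0 -120 0 0 0"

```text
time: 17.42
position: [0.4214, -0.0667, 0.1863]
tool_rot: [-0.002, 1.0, -0.004, 0.008]
ft_force: [-0.2, -0.6, -0.1]
grip_width: 0.0871
grip_force: 0.0
```

```bash
python3 -c "
from h import *
det(['pan','lever_grip'],cams=('wrist','top','side'))
p=robot.camera('side'); im=p['img'][150:290,200:400]; cv2.imwrite('pics/s7.png',cv2.resize(im,None,fx=4,fy=4,interpolation=cv2.INTER_CUBIC)[:,:,::-1])
go((668,-168,300,-90),(668,-168,201,-90))"
```

```text
wrist pan []
wrist lever_grip []
top pan [([553, -61, 23], 0.8), ([456, -229, 22], 0.17)]
top lever_grip [([540, 23, 26], 0.75), ([667, -166, 198], 0.67)]
side pan [([548, -65, 25], 0.72)]
side lever_grip [([671, -165, 199], 0.9)]
t 17.92 at [415.8 -64.2 179.3] F [ 0.8  0.  -0.2] w 87.2
-251.5 -104.8 -121.3 -0.1 -0.1 90.3
-251.7 -104.9 -22.3 -0.1 -0.1 90.3
```

View pics/s7.png

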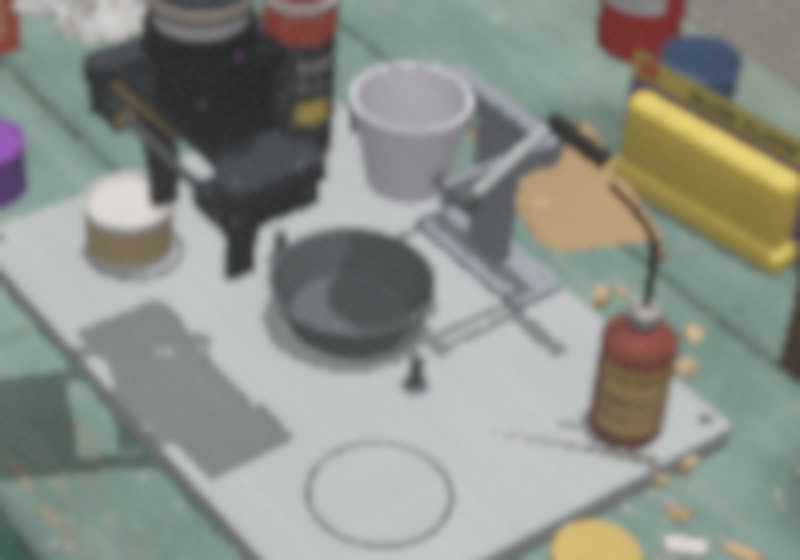

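The pan covers the cup ring, the tin stands on its ring, and the lever is at about crop (578,140), with the oil can's spout to its right. Rising, then going above the lever.

move_arm --series "0 0 -40 0 0 7;0 0 -80 0 0 14;0 0 -120 0 0 21;-35 -10 -130 0 0 28;-70 -25 -130 0 0 35;-105 -40 -130 0 0 42;-140 -55 -130 0 0 49;-175 -70 -130 0 0 56"

```text
time: 18.58
position: [0.5928, -0.134, 0.3095]
tool_rot: [0.47, 0.883, -0.0, -0.001]
ft_force: [-0.1, -0.0, 0.0]
grip_width: 0.0872
grip_force: 0.0
```

```bash
python3 -c "
from h import *
go((669,-166,305,-90))"
```

```text
t 18.58 at [ 592.8 -134.   309.5] F [-0.1 -0.   0. ] w 87.2
-69.1 45.4 4.5 -0.1 -0.0 33.9
```

move_arm --series "-69 45 4 0 0 34;-69 45 4 0 0 34;-69 45 4 0 0 34;-69 45 4 0 0 34;-69 45 4 0 0 34;-69 45 4 0 0 34"

```text
time: 19.08
position: [0.6675, -0.1653, 0.3043]
tool_rot: [0.706, 0.708, -0.001, -0.001]
ft_force: [-0.0, 0.1, 0.3]
grip_width: 0.0869
grip_force: 0.0
```

```bash
python3 -c "
from h import *
det(['lever_grip','pan'],cams=('wrist','side','top'))
go((669,-166,240,-90),(669,-166,203,-90))"
```

```text
wrist lever_grip [([670, -166, 200], 0.69)]
wrist pan []
side lever_grip [([674, -169, 198], 0.8)]
side pan [([550, -66, 27], 0.81)]
top lever_grip []
top pan []
t 19.53 at [ 667.4 -165.2  306.5] F [ 0.3 -0.1  0.9] w 86.8
-0.8 1.5 66.5 0.0 0.0 0.3
-0.8 1.5 103.5 0.0 0.0 0.3
```

move_arm --series "0 2 38 0 0 0;0 2 75 0 0 0;0 2 98 0 0 0;0 2 104 0 0 0;0 2 104 0 0 0"

```text
time: 19.95
position: [0.6683, -0.1648, 0.2]
tool_rot: [0.705, 0.709, -0.001, -0.002]
ft_force: [-0.1, -0.5, -0.4]
grip_width: 0.0871
grip_force: 0.0
```

move_arm --series "0 0 0 0 0 0;0 0 0 0 0 0;0 0 0 0 0 0;0 0 0 0 0 0;0 0 0 0 0 0;0 0 0 0 0 0;0 0 0 0 0 0;0 0 0 0 0 0" --jaw 0.1 --newtons 12

```text
time: 20.62
position: [0.6695, -0.1653, 0.2024]
tool_rot: [0.706, 0.709, 0.0, 0.0]
ft_force: [-0.2, 0.3, 0.2]
grip_width: 0.0416
grip_force: 0.0
```

```bash
python3 -c "
from h import *
o=robot.get_obs();print(o['grip_force'],R.from_quat(o['tool_rot']).as_matrix().round(2).tolist())
r=np.radians
print([(round(594+85*np.sin(r(a))),round(164+85*np.cos(r(a)))) for a in range(62,-75,-8)])
go((669,-166,203,-90))"
```

```text
0.0 [[-0.0, 1.0, 0.0], [1.0, 0.0, -0.0], [-0.0, 0.0, -1.0]]
[(669, 204), (663, 214), (655, 223), (646, 231), (636, 238), (626, 243), (615, 246), (603, 249), (591, 249), (579, 248), (568, 245), (557, 240), (546, 234), (537, 227), (529, 219), (522, 209), (516, 199), (512, 187)]
t 20.62 at [ 669.5 -165.3  202.4] F [-0.2  0.3  0.2] w 41.6
-0.7 -0.5 -0.6 0.0 0.0 0.3
```

move_arm --series "0 0 0 0 0 0;0 0 0 0 0 0;0 0 0 0 0 0;0 0 0 0 0 0;0 0 0 0 0 0;0 0 0 0 0 0;0 0 0 0 0 0"

```text
time: 21.2
position: [0.6702, -0.1653, 0.2024]
tool_rot: [0.706, 0.709, 0.001, 0.001]
ft_force: [2.7, -0.1, -1.3]
grip_width: 0.0156
grip_force: 12.0
```

move_arm --series "0 -3 -5 0 0 0;0 -6.3 -10.1 0 0 0;0 -12 -17 0 0 0;0 -18 -23.3 0 0 0;0 -25 -29 0 0 0;0 -32.5 -33.7 0 0 0;0 -40.5 -37.8 0 0 0;0 -48.8 -41 0 0 0"

```text
time: 21.87
position: [0.6237, -0.1656, 0.2471]
tool_rot: [0.706, 0.709, 0.003, 0.004]
ft_force: [5.6, 2.1, 6.3]
grip_width: 0.016
grip_force: 12.0
```

```bash
python3 -c "
from h import *
o=robot.get_obs();print(o['grip_force'])
det(['lever_grip'],cams=('side','top'))
go((620,-166,245,-90))"
```

```text
12.002595663070679
side lever_grip [([626, -169, 236], 0.87)]
top lever_grip []
t 22.07 at [ 622.2 -165.7  247.5] F [2.6 1.8 9.1] w 15.5
-0.3 -2.2 2.5 0.4 0.1 0.2
```

move_arm --series "0 -8.6 -4.3 0 0 0;0 -17.4 -5.7 0 0 0;0 -26.3 -6.2 0 0 0;0 -35.2 -5.7 0 0 0;0 -44 -4.3 0 0 0;0 -52.6 -2 0 0 0;0 -58 0 0 0 0;0 -63.6 2.4 0 0 0"

```text
time: 22.73
position: [0.5559, -0.1658, 0.2402]
tool_rot: [0.706, 0.709, -0.0, -0.001]
ft_force: [3.2, 0.1, 2.7]
grip_width: 0.0153
grip_force: 12.0
```

```bash
python3 -c "
from h import *
det(['lever_grip'],cams=('side',))
go((557,-166,240.4,-90))"
```

```text
side lever_grip [([560, -168, 233], 0.71)]
t 22.83 at [ 554.7 -165.7  239.6] F [-0.8 -0.8  1.2] w 15.8
-0.3 2.3 -0.8 -0.3 -0.1 0.2
```

move_arm --series "0 -6.5 3.5 0 0 0;0 -12.7 7.6 0 0 0;0 -18.5 12.2 0 0 0;0 -23.8 17.4 0 0 0;0 -28.8 22.9 0 0 0;0 -33.2 28.9 0 0 0;0 -37 35.2 0 0 0;0 -40.4 41.8 0 0 0"

```text
time: 23.5
position: [0.5163, -0.1658, 0.1984]
tool_rot: [0.706, 0.709, 0.0, -0.0]
ft_force: [2.8, 1.2, 2.1]
grip_width: 0.0155
grip_force: 12.0
```

move_arm --series "0 -1 2.5 0 0 0;0 -1 2.5 0 0 0;0 -1 2.5 0 0 0;0 -1 2.5 0 0 0;0 -1 2.5 0 0 0;0 -1 2.5 0 0 0"

```text
time: 24.0
position: [0.5155, -0.1658, 0.1963]
tool_rot: [0.705, 0.709, -0.0, -0.0]
ft_force: [2.8, 0.2, 0.9]
grip_width: 0.0153
grip_force: 12.0
```

```bash
python3 -c "
from h import *
det(['slug0_center','lever_grip'],cams=('side','top'),k=6)
go((516,-166,199,-90))
p=robot.camera('side'); q=robot.camera('top')
a=cv2.resize(p['img'][170:290,220:360],(560,480),interpolation=cv2.INTER_CUBIC)
b=cv2.resize(q['img'][130:250,240:300],(240,480),interpolation=cv2.INTER_CUBIC)
cv2.imwrite('pics/s8.png',np.hstack([a,b])[:,:,::-1])"
```

```text
side slug0_center []
side lever_grip [([521, -169, 189], 0.68), ([638, -268, 17], 0.49)]
top slug0_center []
top lever_grip []
t 24.3 at [ 515.5 -165.8  196.3] F [ 2.5  0.7 -0.1] w 15.4
-0.2 0.5 -2.7 -0.0 -0.0 0.3
```

move_arm --series "0 3.5 -7.6 0 0 0;0 8 -15.2 0 0 0;0 13.4 -22.3 0 0 0;0 20.5 -29.9 0 0 0;0 28.5 -36.5 0 0 0;0 37.3 -42 0 0 0;0 46.7 -46.5 0 0 0;0 56.5 -49.8 0 0 0"

```text
time: 25.07
position: [0.5692, -0.1657, 0.2493]
tool_rot: [0.705, 0.709, -0.003, -0.002]
ft_force: [-6.1, 0.4, 7.1]
grip_width: 0.0154
grip_force: 12.0
```

move_arm --series "0 10.2 -3.1 0 0 0;0 20.5 -3.9 0 0 0;0 30.9 -3.4 0 0 0;0 41.1 -1.7 0 0 0;0 51.1 1.2 0 0 0;0 60.6 5.4 0 0 0;0 69.5 10.6 0 0 0;0 77.8 17 0 0 0"

```text
time: 25.73
position: [0.6508, -0.1656, 0.2289]
tool_rot: [0.705, 0.709, -0.0, 0.0]
ft_force: [-2.4, -1.8, 3.1]
grip_width: 0.0151
grip_force: 12.0
```

```bash
python3 -c "
from h import *
det(['slug0_center','lever_grip'],cams=('side','top'),k=6)
go((649.8,-166,228.2,-90),(669.5,-166,203,-90))"
```

```text
side slug0_center []
side lever_grip [([655, -169, 223], 0.67), ([645, -268, 19], 0.18)]
top slug0_center []
top lever_grip []
t 26.03 at [ 650.6 -165.5  228.9] F [ 0.8 -1.4 -2.9] w 15.5
-0.5 -0.8 0.7 0.1 0.0 0.2
-0.6 18.8 25.9 0.1 0.0 0.2
```

move_arm --series "0 6 6 0 0 0;0 11 12 0 0 0;0 15.5 18.5 0 0 0;0 19 25 0 0 0;0 20.5 29.5 0 0 0;0 20.5 30 0 0 0;0 20.5 30 0 0 0"

```text
time: 26.62
position: [0.6705, -0.1654, 0.1996]
tool_rot: [0.705, 0.709, -0.0, -0.0]
ft_force: [-3.2, -2.7, 4.5]
grip_width: 0.0151
grip_force: 11.6
```

```bash
python3 -c "
from h import *
det(['lever_grip'],cams=('side',))
go((671,-166,198,-90))"
```

```text
side lever_grip [([671, -165, 195], 0.63)]
t 26.72 at [ 670.5 -165.4  199.6] F [-3.3 -2.5  5.6] w 15.2
-0.6 0.5 1.6 -0.0 0.0 0.3
```

move_arm --series "0 1 2 0 0 0;0 1 4 0 0 0;0 1 4 0 0 0"

```text
time: 26.97
position: [0.6706, -0.1654, 0.1971]
tool_rot: [0.705, 0.709, -0.001, -0.001]
ft_force: [-7.5, -1.1, 12.0]
grip_width: 0.0148
grip_force: 11.2
```

move_arm --series "0 0 -4 0 0 0;0 0 -4 0 0 0;0 0 -4 0 0 0;0 0 -4 0 0 0;0 0 -4 0 0 0;0 0 -4 0 0 0;0 0 -4 0 0 0;0 0 -4 0 0 0" --jaw 0.8

```text
time: 27.63
position: [0.6715, -0.1651, 0.199]
tool_rot: [0.706, 0.709, 0.0, -0.0]
ft_force: [0.8, 0.5, -0.7]
grip_width: 0.0598
grip_force: 0.0
```

move_arm --series "0 0 -30 0 0 0;0 0 -70 0 0 0;0 0 -110 0 0 0;0 0 -120 0 0 0;-40 0 -120 0 0 0;-40 0 -120 0 0 0"

```text
time: 28.13
position: [0.6724, -0.2111, 0.3213]
tool_rot: [0.707, 0.708, -0.001, 0.004]
ft_force: [0.4, -0.1, -0.7]
grip_width: 0.0695
grip_force: 0.0
```

```bash
python3 -c "
from h import *
det(['slug0_center','lever_grip','pan','cup'],cams=('side','top','wrist'),k=6)
go((430,-64,300,0))"
```

```text
side slug0_center [([521, -65, 48], 0.56)]
side lever_grip [([673, -167, 197], 0.96), ([456, -231, 21], 0.73), ([544, -151, 26], 0.51)]
side pan [([551, -64, 27], 0.63)]
cup it knows: cup_ring, large_ring, lever_grip, oil_can, pan, screw_jar, slug0_center, slug1_center, slug2_center, slug3_center, small_ring, spray_can, station, stud_left, stud_right, tin_center
side cup []
top slug0_center [([507, -396, 1], 0.53)]
top lever_grip []
top pan []
cup it knows: cup_ring, large_ring, lever_grip, oil_can, pan, screw_jar, slug0_center, slug1_center, slug2_center, slug3_center, small_ring, spray_can, station, stud_left, stud_right, tin_center
top cup []
wrist slug0_center []
wrist lever_grip [([671, -162, 200], 0.88)]
wrist pan []
cup it knows: cup_ring, large_ring, lever_grip, oil_can, pan, screw_jar, slug0_center, slug1_center, slug2_center, slug3_center, small_ring, spray_can, station, stud_left, stud_right, tin_center
wrist cup []
t 28.73 at [ 671.8 -204.8  319.3] F [-0.8  0.1  0.2] w 69.6
142.0 -241.0 19.3 -0.0 -0.0 -89.7
```

```bash
python3 -c "
from h import *
go((560,-160,310,-90))"
```

```text
t 28.73 at [ 671.8 -204.8  319.3] F [-0.8  0.1  0.2] w 69.6
45.3 -111.5 9.3 -0.0 -0.0 0.3
```

move_arm --series "45 -40 0 0 0 0;45 -80 5 0 0 0;45 -112 9 0 0 0;45 -112 9 0 0 0;45 -112 9 0 0 0"

```text
time: 29.15
position: [0.5562, -0.1592, 0.3097]
tool_rot: [0.706, 0.709, -0.001, -0.002]
ft_force: [0.9, -0.6, -0.1]
grip_width: 0.0694
grip_force: 0.0
```

```bash
python3 -c "
from h import *
save('wrist','w9.png')
det(['slug0_center','pan','tin_center'],cams=('wrist','top','side'),k=6)
go((560,-160,310,-90))"
```

```text
wrist slug0_center [([513, -78, 36], 0.66)]
wrist pan [([554, -61, 21], 0.78)]
wrist tin_center []
top slug0_center []
top pan []
top tin_center [([671, 260, 22], 0.77), ([453, -231, 21], 0.7), ([454, 98, 43], 0.65)]
side slug0_center [([641, 142, 23], 0.52), ([520, -67, 51], 0.26)]
side pan [([549, -65, 25], 0.93)]
side tin_center [([452, 100, 49], 0.83), ([284, 229, 28], 0.79), ([402, 262, 24], 0.75), ([667, 265, 23], 0.7)]
t 29.8 at [ 559.7 -160.8  310.2] F [ 0.1  0.1 -0.9] w 69.2
0.8 0.3 0.2 -0.0 -0.0 0.3
```

View pics/w9.png

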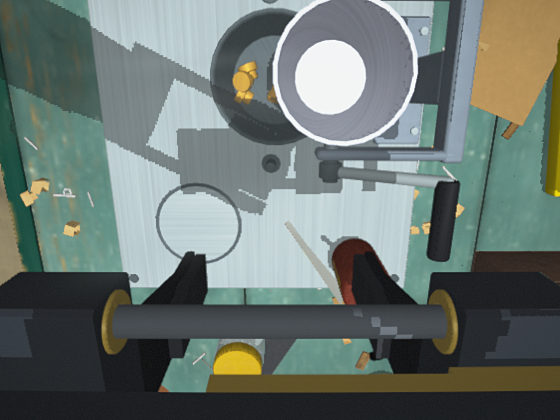

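The cup is empty and upright, with the slugs lying in the pan at about (245,80) and (272,95). No slugs show on the plate. I'll check the pan's centring numerically, using the same view's rim points.

```bash
python3 -c "
from h import *
p=robot.camera('wrist')
print(circ(unproj(p,[[211,76],[222,115],[245,138],[275,146],[220,38],[240,17],[268,9]],.060)))
print('stud',unproj(p,[[271,163]],.022),'large ring',circ(unproj(p,[[157,224],[241,223],[199,184],[199,263]],.022)))
c=p['img'][30:130,215:290].astype(int); m=((c[...,0]-c[...,2]>70)).astype(np.uint8); n,l,s,ce=cv2.connectedComponentsWithStats(m)
print([(int(a[4]),b.round().tolist()) for a,b in zip(s[1:],ce[1:]) if a[4]>5])
cv2.imwrite('pics/c.png',c.astype(np.uint8))
"
```

```text
(array([553.8, -66.1]), 64.8)
stud [[ 548.2 -155.7   22. ]] large ring (array([ 460.9, -231.8]), 51.0)
[(619, [25.0, 48.0]), (7, [50.0, 64.0])]
```

move_arm --series "10 -40 30 0 0 0;10 -80 60 0 0 0;10 -100 80 0 0 0;10 -100 80 0 0 0;10 -100 80 0 0 0"

```text
time: 30.27
position: [0.4557, -0.1495, 0.2284]
tool_rot: [0.706, 0.708, -0.001, -0.004]
ft_force: [0.5, -0.5, 0.1]
grip_width: 0.0694
grip_force: 0.0
```

```bash
python3 -c "
from h import *
det(['slug0_center'],cams=('wrist','wrist','side'),k=6)
for cam in ('wrist','side'):
  p=robot.camera(cam)
  c=p['img'].astype(int); m=((c[...,0]-c[...,2]>70)&(c[...,0]>110)).astype(np.uint8); n,l,s,ce=cv2.connectedComponentsWithStats(m)
  for i in range(1,n):
    if s[i,4]>6:
        w=unproj(p,[ce[i]],.036)[0]
        if 480<w[0]<720 and -330<w[1]<200: print(cam,s[i].tolist(),w, c[l==i].mean(0).round())
  if cam=='wrist':
    for y0,x0 in [(0,0)]:
      pt=cv2.projectPoints(np.array([[.554,-.065,.026],[.554,-.121,.04],[.61,-.065,.04],[.5,-.065,.04]]),cv2.Rodrigues(p['world_to_cam'][:3,:3])[0],p['world_to_cam'][:3,3],p['mtx'],np.array(p['distortion']))[0][:,0]; print(pt.round())
"
```

```text
wrist slug0_center [([517, -75, 33], 0.84), ([551, -76, 33], 0.25)]
wrist slug0_center [([514, -77, 37], 0.62)]
side slug0_center [([545, -153, 26], 0.66)]
wrist [332, 62, 31, 53, 1003] [518.5 -65.9  36. ] [211. 170.  73.]
wrist [372, 90, 23, 22, 319] [550.1 -75.5  36. ] [143. 114.  51.]
wrist [531, 252, 18, 13, 148] [ 719.1 -223.8   36. ] [216. 187. 125.]
wrist [523, 257, 7, 8, 42] [ 705.6 -226.9   36. ] [222. 190. 123.]
wrist [448, 298, 9, 55, 215] [ 643.6 -303.5   36. ] [141. 120.  60.]
[[386.  87.]
 [385. 153.]
 [456.  88.]
 [327.  87.]]
side [276, 222, 6, 6, 27] [527.7 -47.1  36. ] [205. 174. 122.]
```

```bash
python3 -c "
from h import *
print(robot.hand_in())"
```

```text
the job is handed in; nothing more can be done
None
```

I parked the tin on the small ring, slid the pan onto the cup ring, tipped the slugs into the pan, swung the cup back to its upright stop, and handed the job in at about 31 s; one slug shows singly in the pan and I read the other three from a cluster, with the cup empty and none seen on the plate.

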